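# Swap the odd soap in the guest set

### The arm

A 7-joint arm with a two-finger parallel gripper is mounted at the origin on the work surface. World frame = base frame: x ahead of the robot, y to its left, z up, the work surface at z = 0. Lengths are in mm, angles in degrees, forces in N, time in s.
With the tool pointing down it reaches from about 425 to 875 mm from the base axis. Payload 4.7 kg.
Tool frame: the origin (TCP) lies at the very end of the fingers, on their centre line; the grasp point (between the pads) lies 19 mm behind it; z points along the fingers, y is the line along which they close (so a half turn about z gives the same grasp; the last joint's range is limited). The gripper opens to 85 mm and grips with 20 to 120 N. Pads are 22 mm wide; open, the fingers measure 114 mm over their backs; the gripper's body (76 mm by 85 mm) begins 54 mm behind the grasp point. The pads swing forward as they close: fully open they stand 13 mm farther back than shut.
Start: joints at [-73.104, 18.392, -4.016, 83.108, 1.295, 78.541, -3.26], TCP at [180.158, 624.554, 231.349] pointing down, gripper open.
Joint ranges: [-163.93, 163.93], [-17.29, 119.83], [-79.2, 71.16], [3.27, 140.29], [-89.18, 269.18], [5.43, 117.66], [-154.24, 154.24]. Speed limits (degrees/s): [147.25, 147.25, 180, 180, 180, 180, 180].

### API

Orientations are given as [roll, pitch, yaw] about the fixed x, y, z axes, in that order (R = Rz(yaw) Ry(pitch) Rx(roll)).
In Python, from bench import bot, camera, calibration, ticket gives the robot as it stands. The module is installed in compiled form; this text tells all that it offers.
- The arm moves only by the tool jog_arm, never from a script. Its argument "increments" is one flat list of numbers, 4 for each row, row after row: the shift along the tool's x, y, z in m, then the turn about the tool's z in degrees. A call has 1 to 10 rows; each row shifts and turns the commanded pose from where the row before left it, along the tool's axes as they then stand; what a row does not reach is not made up. A row lasts 1/12 s, in which the tool goes at most 41.7 mm and 7.16 degrees, less where a joint would pass 70% of its speed; a pose out of reach is approached as far as the arm can. A call with a gripper value outside its range is refused whole. "jaw" is the closure, from 0 (fully open) to 1 (shut), set as the call begins (left out, the last holds). The fingers move at their own pace and stop on an object; the grip force is fixed at half the most. Time passes only in rows, so rows that do not move let the fingers close. It gives the time, the measured TCP pose, the force, the opening and the grip force at its end, in the units of the state.
- bot.sense(): the state, without advancing time (a new reading comes with each control period).
- camera(name): name is "scene" or "side" or "wrist"; returns the picture (480x640x3 uint8, blue, green, red); there is no depth.
- calibration(name): a dict with "K" (3x3 intrinsics, pixels), "rvec" (rotation vector, rad) and "tvec" (3), from world to camera coordinates, as OpenCV has them. Camera axes: x right, y down, z forward; pixel columns grow to the right and rows downward; lengths in mm; the calibration is good to about 2 mm. A picture is of the moment at which its call begins: read the wrist's pose just before it. calibration takes no time and is no camera call; for the wrist camera it gives the pose at the moment of the call.
- ticket.finish_job(): hands the job in; it is judged then, once.
The state is a dict: "clock": time; "q": joint angles; "dq": joint speeds; "effort": joint torques, N m; "eef_pos": TCP position; "tool_rot": TCP orientation; "wrist_force": force on the tool from outside, world axes, zero at the start; "moment": the same for the moment, N m; "opening": finger opening in mm; "grip_force": force on a finger pad.
Only numpy, scipy, OpenCV 4.12 (cv2) and the standard library are available. Lean on these libraries where they do the work, as an engineer would, in place of code of your own. Each camera call takes 0.05 s, during which the arm holds its last target. There are 200 camera calls.

### The job

The dark wooden guest set tray should hold four cream soap bars, but one of its bars is the wrong colour. Take that bar out and lay it flat inside the white ceramic soap tray, and fill its place in the set with the cream bar from the aluminium stock tray, lying flat on the floor of the bay. Leave the other bars and everything else on the shelf where they are.

Things in the scene. Friction and masses are not known exactly. Their poses are not given: they have to be found in the camera images.
- bar_cream_a: cream soap bar that belongs in the guest set tray. Rigid block 38 mm wide (its x), 54 mm long (its y), 26 mm high, rounded edges, about 60 g. Origin: centre of its underside; z up
- bar_cream_b: as bar_cream_a: cream, in the guest set tray. Rigid block 38 mm wide (its x), 54 mm long (its y), 26 mm high, rounded edges, about 60 g. Origin: centre of its underside; z up
- bar_cream_c: as bar_cream_a: cream, in the guest set tray. Rigid block 38 mm wide (its x), 54 mm long (its y), 26 mm high, rounded edges, about 60 g. Origin: centre of its underside; z up
- bar_olive: olive-green soap bar, the wrong one; starts in one of the four bays of the set tray. Rigid block 38 mm wide (its x), 54 mm long (its y), 26 mm high, rounded edges, about 60 g. Origin: centre of its underside; z up
- bar_spare: cream soap bar, same as those of the set; starts in one of the three bays of the stock tray. Rigid block 38 mm wide (its x), 54 mm long (its y), 26 mm high, rounded edges, about 60 g. Origin: centre of its underside; z up
- bar_rose: rose-pink soap bar in the stock tray, not for this set. Rigid block 38 mm wide (its x), 54 mm long (its y), 26 mm high, rounded edges, about 60 g. Origin: centre of its underside; z up
- bar_blue: blue soap bar in the stock tray, not for this set. Rigid block 38 mm wide (its x), 54 mm long (its y), 26 mm high, rounded edges, about 60 g. Origin: centre of its underside; z up
- set_tray: dark wooden guest set tray, 56 mm (x) by 276 mm (y), with one row of four bays, all full at the start. Bays 48 (x) by 64 mm (y) inside, floor 10 mm above the shelf, rims and dividers 4 mm thick and 6 mm above the bay floor. A bar lies in a bay with its y along tray y, 5 mm play each side. Fixed. Origin: centre of underside; y along the row, z up
- set_tray_bay0 (a point): centre of the floor of bay 0 of the set tray (bays 68 mm apart along tray y, number 0 at the -y end); axes as the tray
- set_tray_bay1 (a point): centre of the floor of bay 1 of the set tray (bays 68 mm apart along tray y, number 0 at the -y end); axes as the tray
- set_tray_bay2 (a point): centre of the floor of bay 2 of the set tray (bays 68 mm apart along tray y, number 0 at the -y end); axes as the tray
- set_tray_bay3 (a point): centre of the floor of bay 3 of the set tray (bays 68 mm apart along tray y, number 0 at the -y end); axes as the tray
- stock_tray: aluminium stock tray, 56 mm (x) by 208 mm (y), with one row of three bays 68 mm apart. Bays 48 (x) by 64 mm (y) inside, floor 10 mm above the shelf, rims and dividers 4 mm thick and 6 mm above the bay floor. A bar lies in a bay with its y along tray y, 5 mm play each side. Fixed. Origin: centre of underside; y along the row, z up
- soap_dish: white ceramic soap tray, empty, rectangular, 96 mm (x) by 122 mm (y), flat floor 84 by 110 mm inside, 10 mm above the shelf, with a rim 6 mm wide whose top is 6 mm above that floor. Fixed to the shelf. Origin: centre of the underside; z up
- soap_dish_in (a point): centre of the soap tray's inner floor; axes as the soap tray
- travel_case: closed round teal silicone travel case with clip-on lid, 94 mm across, 40 mm high; bystander. Origin: centre of its underside
- hairbrush: wooden hairbrush lying bristles down, 235 mm long, 32 mm high; bystander. Origin: near its middle, on the shelf
- perfume: amber glass perfume bottle with black cap, 60 by 35 mm, 102 mm high; bystander. Origin: centre of its underside
- tweezers: steel tweezers lying flat, 100 mm long, 5 mm high; bystander. Origin: near the middle, on the shelf
Not all that is in view belongs to the job. Of the things that look like the soap_dish, take the one that is farthest from the robot's base at the start.

How it is judged:
By the outcome, as a careful person would: the job done as asked, in the order asked, and still so for the second after the job is handed in, with the robot touching nothing.
It also fails if it takes over 54 s, if anything falls off the work surface, if the arm or the gripper's body presses on something with over 40 N, if the wrist force passes 120 N, or if a joint passes its speed limit or range.

## Working session

There is one attempt and no reset: what is moved stays moved. The work goes in short steps, Python scripts to look and compute and a tool call to move; the robot and the scene stay as the last step left them, time stands still between calls to the robot, and variables do not carry over. Pictures are saved under pics/ and viewed, at most 10 in all, crops included, and the job is handed in when it is done.

Besides the shell and the picture viewer there is one more tool, called by a JSON object that holds its "op" and its "data". jog_arm: Moves the arm, as the interface text tells. Its arguments: {"type":"object","properties":{"increments":{"type":"array"},"jaw":{"type":"number"}},"required":["increments"]}

```bash
mkdir -p pics
cat > h.py <<'E'
import cv2, numpy as np
from bench import bot, camera, calibration, ticket
def cal(n):
    c=calibration(n); return np.array(c["K"],float),cv2.Rodrigues(np.array(c["rvec"],float))[0],np.array(c["tvec"],float).ravel()
def ray(c,uv):
    K,R,t=c; uv=np.atleast_2d(np.array(uv,float))
    d=np.c_[uv,np.ones(len(uv))]@np.linalg.inv(K).T@R
    return -R.T@t, d
def onplane(c,uv,z):
    o,d=ray(c,uv); return o+d*((z-o[2])/d[:,2])[:,None]
E
python3 - <<'E'
from h import *
for n in("scene","side"):
    cv2.imwrite(f"pics/{n}0.png",camera(n)); K,R,t=cal(n); print(n,-R.T@t,K[0,0])
K,R,t=cal("wrist");print(-R.T@t, R)
s=bot.sense();print({k:s[k] for k in("clock","eef_pos","tool_rot","opening","q")})
E
```

```text
scene [928.93239861 513.12753392 832.12532998] 450.61833927577675
side [ 183.83402949 -741.2558919   977.93336394] 534.4410233286292
[ 99.14003536 647.98537051 373.91569932] [[ 0.27815721  0.96053073 -0.00304526]
 [ 0.90885582 -0.26216428  0.32442409]
 [ 0.31082096 -0.0930086  -0.94590683]]
{'clock': 0.1, 'eef_pos': array([180.04785851, 624.06635255, 230.36378645]), 'tool_rot': array([-1.79904648e+02,  4.55477483e-03,  1.63912441e+02]), 'opening': 85.5468174011259, 'q': array([-73.10267203,  18.43180258,  -4.01550207,  83.16827602,
         1.29402487,  78.54045014,  -3.25961475])}
```

View pics/scene0.png

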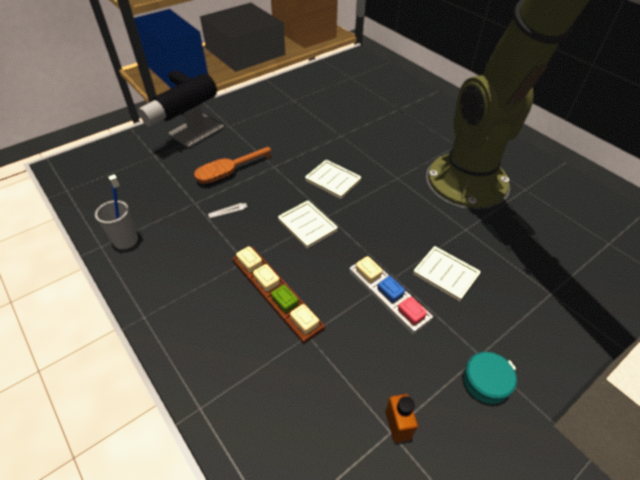

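View pics/side0.png

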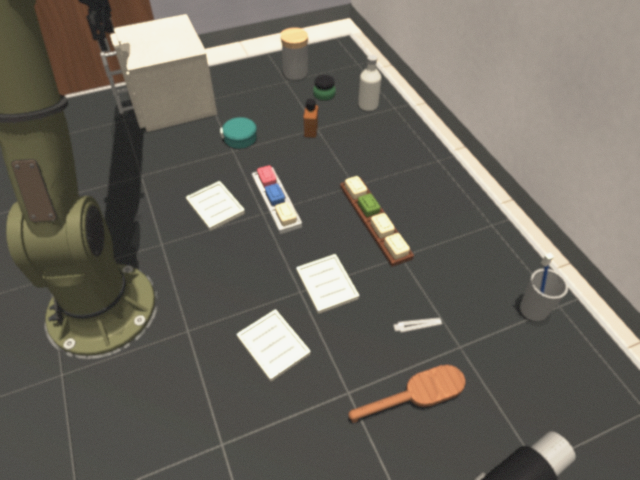

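The scene view shows the set tray with the olive bar at (286,298) and the stock tray with the cream bar at (369,268). Three white trays stand at (333,178), (307,223) and (447,272). The side view shows the same: olive (369,204), spare (287,213), white trays (215,204), (327,282) and (273,343).

```bash
cat > m.py <<'E'
from h import *
def blobs(m,lo,hi):
    m=cv2.morphologyEx(m.astype(np.uint8),cv2.MORPH_CLOSE,np.ones((3,3)))
    cs,_=cv2.findContours(m,cv2.RETR_EXTERNAL,cv2.CHAIN_APPROX_NONE)
    return [c for c in cs if lo<cv2.contourArea(c)<hi]
def rect(c,cc,z):
    P=onplane(c,cc.reshape(-1,2),z)[:,:2].astype(np.float32)
    (x,y),(w,h),a=cv2.minAreaRect(P)
    if w>h: w,h,a=h,w,a+90   # a = direction of short side(x axis); 
    return np.round([x,y,w,h,(a+90)%180-90],1)
E
python3 - <<'E'
from m import *
for n in("scene","side"):
    im=cv2.imread(f"pics/{n}0.png"); c=cal(n)
    H,S,V=[a.astype(int) for a in cv2.split(cv2.cvtColor(im,cv2.COLOR_BGR2HSV))]
    for nm,m,z,lo,hi in(("white",(S<60)&(V>140),16,600,4000),("olive",(H>30)&(H<55)&(S>120)&(V>50),36,100,900),
       ("cream",(H>15)&(H<35)&(S>50)&(S<160)&(V>150),36,80,900),("blue",(H>100)&(H<125)&(S>120)&(V>80),36,100,700),("rose",((H>165)|(H<4))&(S>100)&(V>120),36,80,700)):
        for b in blobs(m,lo,hi):
            M=b.reshape(-1,2).mean(0)
            if n=="scene" and M[1]<150: continue
            r=rect(c,b,z);print(n,nm,M.round(),cv2.contourArea(b),r,"dist",np.hypot(*r[:2]).round())
E
```

```text
scene white [631. 374.] 963.0 [207.6 571.1  55.4 138.  -62.7] dist 608.0
scene white [447. 272.] 1793.5 [305.  193.6 101.2 124.7  13.2] dist 361.0
scene white [307. 222.] 1400.5 [ 467.4 -126.9  101.3  127.3    0.6] dist 484.0
scene white [333. 177.] 1057.5 [ 308.  -222.2  102.6  127.    14.9] dist 380.0
scene olive [284. 298.] 379.5 [651.2  38.6  40.   58.8   3.1] dist 652.0
scene cream [304. 317.] 423.5 [645.7 102.5  40.1  56.5   2. ] dist 654.0
scene cream [266. 275.] 348.0 [ 6.492e+02 -3.590e+01  4.110e+01  5.810e+01  5.000e-01] dist 650.0
scene cream [369. 268.] 341.0 [4.559e+02 8.960e+01 4.680e+01 6.270e+01 4.000e-01] dist 465.0
scene cream [248. 257.] 314.5 [ 651.  -103.3   41.4   57.6    2.1] dist 659.0
scene cream [ 12. 175.] 105.5 [ 997.5 -720.7   22.1   65.6   89.6] dist 1231.0
scene blue [391. 288.] 327.5 [451.2 159.3  41.3  51.9   1.7] dist 478.0
scene rose [413. 309.] 396.5 [453.8 226.3  41.6  54.4  -2.7] dist 507.0
side white [556. 451.] 940.0 [ 691.7 -618.6   54.5   58.2  -78.9] dist 928.0
side white [273. 344.] 2743.0 [ 304.6 -227.2   99.7  126.8   14.7] dist 380.0
si
[... 243 characters left out ...]
 245.5 [ 6.392e+02  2.300e+01  4.190e+01  6.200e+01 -2.000e-01] dist 640.0
side cream [593. 291.] 102.5 [ 9.573e+02 -3.681e+02  3.110e+01  3.033e+02 -1.000e-01] dist 1026.0
side cream [390. 234.] 691.5 [644.  -77.8  43.1 130.    1.3] dist 649.0
side cream [ 74. 218.] 86.0 [-20.5 251.4  22.6  38.   -6.8] dist 252.0
side cream [284. 215.] 133.0 [442.6  72.6  38.   69.7   5.9] dist 449.0
side cream [356. 185.] 272.5 [640.   92.8  43.3  64.5   0.9] dist 647.0
side cream [452. 133.] 151.5 [ 9.585e+02  2.764e+02  2.740e+01  9.741e+02 -1.000e-01] dist 998.0
side cream [289.  35.] 363.0 [736.3 812.4 106.7 138.9  84.2] dist 1096.0
side rose [266. 175.] 216.5 [445.8 213.5  35.5  68.2  -5. ] dist 494.0
```

The dish to use is the one at about (466,-130): it is the farthest, and the only one in reach. I'll move above the olive bar at about (646,35).

{"op": "jog_arm", "data": {"increments": [-0.0305,-0.0218,0,0,-0.0305,-0.0218,0,0,-0.0305,-0.0218,0,0,-0.0305,-0.0218,0,0,-0.0305,-0.0218,0,0,-0.0305,-0.0218,0,0,-0.0305,-0.0218,0,0,-0.0305,-0.0218,0,0,-0.0305,-0.0218,0,0,-0.0305,-0.0218,0,0], "jaw": 0}}

```text
clock: 0.93
eef_pos: [413.4, 328.8, 231.1]
tool_rot: [-180.0, -0.0, 163.9]
wrist_force: [0.3, 0.0, 0.4]
opening: 85.7
grip_force: 0.0
```

{"op": "jog_arm", "data": {"increments": [-0.0305,-0.0218,0,0,-0.0305,-0.0218,0,0,-0.0305,-0.0218,0,0,-0.0305,-0.0218,0,0,-0.0305,-0.0218,0,0,-0.0305,-0.0218,0,0,-0.0305,-0.0218,0,0,-0.0305,-0.0218,0,0,-0.0305,-0.0218,0,0,-0.0305,-0.0218,0,0]}}

```text
clock: 1.77
eef_pos: [646.1, 35.2, 230.9]
tool_rot: [-180.0, -0.0, 163.9]
wrist_force: [0.2, -0.0, 0.3]
opening: 85.5
grip_force: 0.0
```

{"op": "jog_arm", "data": {"increments": [0,0,0,7,0,0,0,7,0,0,0,7,0,0,0,7,0,0,0,7,0,0,0,7,0,0,0,7,0,0,0,7,0,0,0,7,0,0,0,7]}}

```text
clock: 2.6
eef_pos: [645.1, 36.6, 230.8]
tool_rot: [-179.9, 0.0, 93.6]
wrist_force: [0.4, 0.4, -0.4]
opening: 85.3
grip_force: 0.0
```

{"op": "jog_arm", "data": {"increments": [0,0,0,3.9,0,0,0,0]}}

```text
clock: 2.77
eef_pos: [645.2, 36.7, 230.7]
tool_rot: [-179.9, 0.0, 89.9]
wrist_force: [-0.7, 0.7, -0.2]
opening: 85.6
grip_force: 0.0
```

Run:
```python
from m import *
import pickle
c=cal("wrist"); im=camera("wrist"); cv2.imwrite("pics/w1.png",im); pickle.dump(c,open("w1.pkl","wb"))
print(bot.sense()["eef_pos"],-c[1].T@c[2])
```

```text
[645.16604778  36.75772679 230.78996939] [645.02992459 121.09550304 374.29373613]
```

View pics/w1.png

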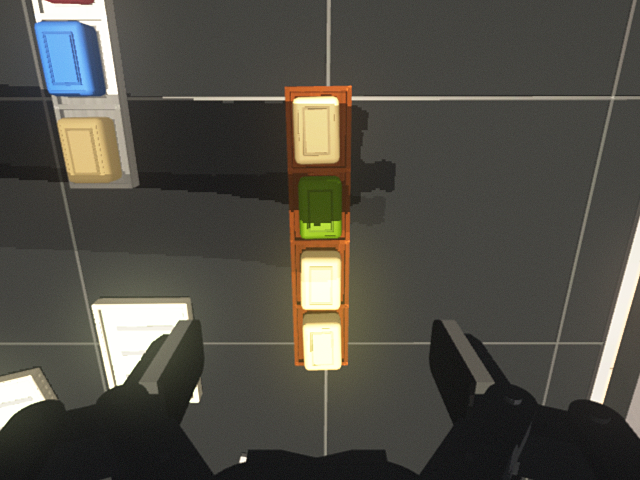

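{"op": "jog_arm", "data": {"increments": [0.02,-0.035,0,0,0.02,-0.035,0,0,0.02,-0.035,0,0,0,0,0,0]}}

```text
clock: 3.15
eef_pos: [534.0, 102.0, 230.1]
tool_rot: [-179.6, -0.3, 90.6]
wrist_force: [-0.8, 0.7, -0.3]
opening: 85.5
grip_force: 0.0
```

Run:
```python
from m import *
import pickle
c=cal("wrist"); im=camera("wrist"); cv2.imwrite("pics/w2.png",im); pickle.dump(c,open("w2.pkl","wb"))
print(bot.sense()["eef_pos"],-c[1].T@c[2])
```

```text
[537.29804288  99.91466194 230.94777513] [533.77037837 185.64578098 374.00034155]
```

View pics/w2.png

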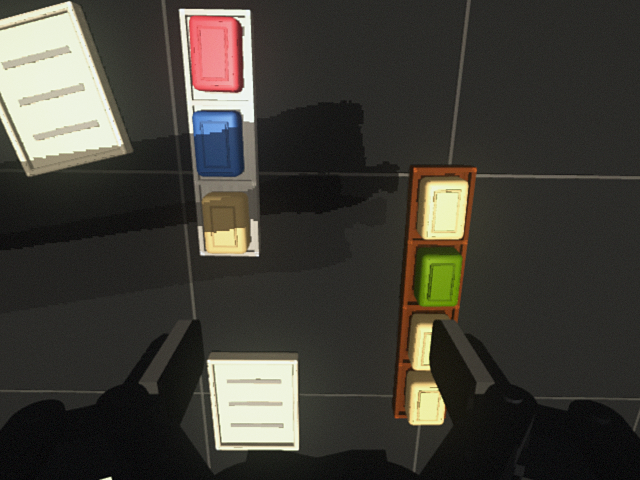

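The wrist views show the olive bar at (320,208) and (438,280), and the spare at (90,150) and (226,222). The dish is at (253,400) in w2. Next I'll triangulate the engraved frames on the bar tops and the tray corners.

```bash
cat > t.py <<'E'
from m import *
import pickle
def tri(c1,p1,c2,p2):
    P=[c[0]@np.c_[c[1],c[2]] for c in(c1,c2)]
    X=cv2.triangulatePoints(P[0],P[1],np.float64(p1).reshape(2,1),np.float64(p2).reshape(2,1)).ravel(); return X[:3]/X[3]
def hsv(im): return [a.astype(int) for a in cv2.split(cv2.cvtColor(im,cv2.COLOR_BGR2HSV))]
def masks(im):
    H,S,V=hsv(im); B=cv2.split(im)[0]
    return {"olive":(H>32)&(H<60)&(S>120)&(V>50),"cream":(H>14)&(H<34)&(S>20)&(S<190)&(V>90),
      "blue":(H>100)&(H<125)&(S>120)&(V>60),"wood":(H<14)&(S>120)&(V>50),"white":(S<45)&(V>120)}
def engr(im,b):
    m=np.zeros(im.shape[:2],np.uint8); cv2.drawContours(m,[b],-1,1,-1); m=cv2.erode(m,np.ones((3,3)),iterations=4)
    g=cv2.cvtColor(im,cv2.COLOR_BGR2GRAY); bh=cv2.morphologyEx(g,cv2.MORPH_BLACKHAT,np.ones((5,5)))*m
    y,x=np.nonzero(bh>max(6,0.35*bh.max())); return (cv2.minAreaRect(np.c_[x,y].astype(np.float32)))
E
python3 - <<'E'
from t import *
for k in(1,2):
    im=cv2.imread(f"pics/w{k}.png");c=pickle.load(open(f"w{k}.pkl","rb"))
    ms=masks(im)
    for n in("olive","cream","blue"):
        for b in blobs(ms[n],900,6000):
            r=cv2.minAreaRect(b); e=engr(im,b); print(k,n,np.round(r[0]),np.round(r[1]),"eng",np.round(e[0],1),np.round(e[1]),np.round(e[2]),"z36",rect(c,b,36),onplane(c,[e[0]],36)[0,:2].round(1))
    for n in("wood","white"):
        for b in blobs(ms[n],3000,40000): 
            r=cv2.minAreaRect(b); print(k,n,cv2.contourArea(b),np.round(cv2.boxPoints(r)).tolist(),"z16",rect(c,b,16))
E
```

```text
1 olive [320. 207.] [62. 43.] eng [320. 227.] [ 8. 26.] 90.0 z36 [647.2  34.5  36.8  55.9   1. ] [647.4  17.1]
1 cream [469. 354.] [83. 21.] eng [473. 361.] [0. 0.] 0.0 z36 [ 796.2 -116.2   20.5   98.3   26.7] [ 800.3 -123.1]
1 cream [273. 326.] [ 76. 124.] eng [285.5 316.5] [49.  0.] -94.0 z36 [604.2 -82.5  78.1 127.8 -43.8] [614.4 -72.5]
1 cream [105. 297.] [177. 173.] eng [122.9 304.7] [32. 90.] 60.0 z36 [446.1 -62.9 157.3 188.7 -30.4] [460.4 -59.7]
1 cream [316. 130.] [68. 47.] eng [315.3 130.4] [33. 53.] 10.0 z36 [644.   99.4  37.8  53.7   0.9] [643.5  99.7]
1 cream [553. 224.] [372. 301.] eng [0. 0.] [0. 0.] 0.0 z36 [832.9 -16.6 219.5 369.6  17.8] [409.6 193.8]
1 blue [69. 58.] [83. 57.] eng [62. 58.] [59. 29.] 79.0 z36 [453.4 153.6  45.8  52.5   0. ] [447.5 154.3]
1 wood 11353.0 [[284.0, 86.0], [351.0, 85.0], [355.0, 364.0], [288.0, 365.0]] z16 [ 6.469e+02 -3.700e+00  5.690e+01  2.770e+02  6.000e-01]
1 white 4790.5 [[0.0, 343.0], [50.0, 239.0], [192.0, 307.0], [142.0, 411.0]] z16 [417.3 -96.1 122.6 170.9 -44. ]
1 white 3643.0 [[351.0, 96.0], [635.0, -1.0], [755.0, 350.0], [471
[... 672 characters left out ...]
0. 91.] [169. 114.] eng [51.5 91.9] [150. 100.] 70.0 z36 [318.1 192.4  97.  115.7  13. ] [320.  193.4]
2 blue [218. 143.] [66. 47.] eng [213.1 138.3] [29. 36.] 2.0 z36 [450.2 154.4  39.   51.6   0.6] [446.4 158.7]
2 wood 9555.0 [[392.0, 418.0], [413.0, 162.0], [476.0, 167.0], [456.0, 423.0]] z16 [647.   -4.3  57.3 277.5   0.7]
2 white 7400.5 [[207.0, 360.0], [298.0, 360.0], [298.0, 450.0], [207.0, 450.0]] z16 [ 465.  -130.7   95.6  121.9    0.7]
2 white 11866.5 [[179.0, 9.0], [250.0, 6.0], [257.0, 199.0], [186.0, 201.0]] z16 [ 4.491e+02  1.790e+02  5.710e+01  1.560e+02 -2.000e-01]
2 white 12527.5 [[-23.0, 28.0], [68.0, -5.0], [123.0, 145.0], [31.0, 178.0]] z16 [306.8 196.9  85.8 114.9  12.8]
```

Run:
```python
from t import *
c1,c2=[pickle.load(open(f"w{k}.pkl","rb")) for k in(1,2)]
for n,a,b in(("creamA",(315.3,130.4),(443.9,211.6)),("olive",(320.2,203),(440.8,280.2)),("spare",(89,150),(226,221)),("setrim NW",(285,87),(413,166)),("setrim NE",(351,86),(476,168)),("dish NW",(93,299),(208,354)),("dish NE",(191,298),(298,354))):
    print(n,tri(c1,a,c2,b).round(1))
im=cv2.imread("pics/w2.png")
A=cv2.resize(im[160:330,390:490],None,fx=3.5,fy=3.5,interpolation=2);B=cv2.resize(im[170:270,180:280],None,fx=4,fy=4,interpolation=2)
h=max(A.shape[0],B.shape[0]);f=lambda x:cv2.copyMakeBorder(x,0,h-x.shape[0],0,0,0)
cv2.imwrite("pics/crop.png",np.hstack([f(A),f(B)]))
# sharp spare contour: cream vs white/grey using hue sat
H,S,V=hsv(im); m=(H>12)&(H<34)&(S>75); m[:185]=0;m[:,270:]=0;m[300:]=0
for b in blobs(m,300,6000): print(cv2.boundingRect(b),rect(c2,b,36))
im=cv2.imread("pics/w1.png");H,S,V=hsv(im); m=(H>12)&(H<34)&(S>75); m[:,200:]=0;m[230:]=0
for b in blobs(m,300,6000): print(cv2.boundingRect(b),rect(c1,b,36))
```

```text
creamA [643.2  99.3  36.1]
olive [646.4  38.4  42.1]
spare [449.4  84.   24.7]
setrim NW [618.1 134.1  12.3]
setrim NE [673.2 134.1  16.8]
dish NW [418.6 -65.4  12.9]
dish NE [513.7 -70.3   2.7]
(201, 192, 50, 62) [452.4  86.   41.3  56.    0.6]
(57, 117, 65, 66) [ 4.556e+02  8.410e+01  4.710e+01  5.300e+01 -1.000e-01]
```

View pics/crop.png

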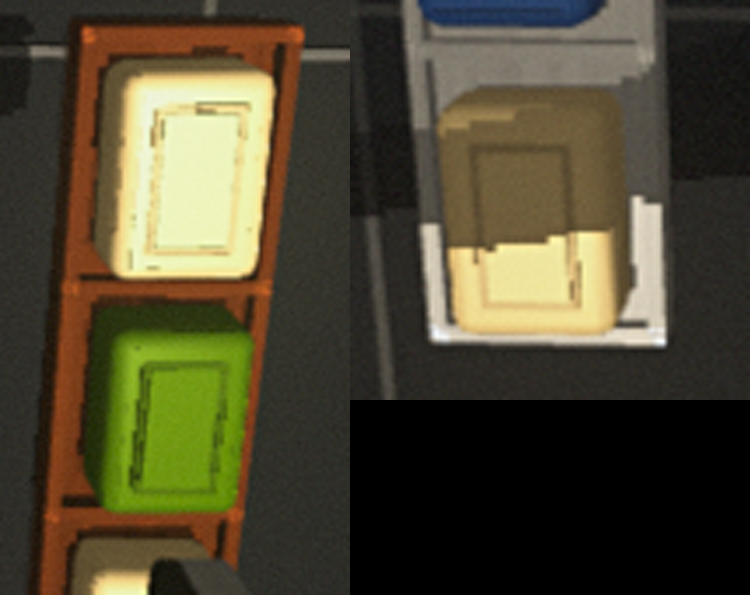

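The crop shows the engraved frames: olive centred at about pixel (441.6,282) and spare at about (223.8,226.4). That puts olive at (647.5,32.5) and spare at (451,83.5), with tops near z 36. I'll go over the olive bar.

{"op": "jog_arm", "data": {"increments": [-0.0205,0.0355,0.03,-0.7,-0.021,0.0355,0.03,0,-0.021,0.0355,0.03,0,0,0,0.02,0,0,0,0,0,0,0,0,0,0,0,0,0]}}

```text
clock: 3.78
eef_pos: [628.7, 46.4, 139.0]
tool_rot: [179.9, -0.0, 90.8]
wrist_force: [0.8, 0.6, 0.7]
opening: 85.5
grip_force: 0.0
```

Run:
```python
from t import *
s=bot.sense();c=cal("wrist"); im=camera("wrist"); cv2.imwrite("pics/w3.png",im); pickle.dump(c,open("w3.pkl","wb"))
print(s["eef_pos"],s["tool_rot"])
for n in("olive","cream"):
  for b in blobs(masks(im)[n],800,20000): print(n,cv2.boundingRect(b),rect(c,b,36))
```

```text
[628.66328112  46.44211771 139.02420954] [ 1.79909775e+02 -3.04495140e-02  9.07758892e+01]
olive (317, 214, 58, 81) [647.2  35.7  36.9  56.6   0.7]
cream (312, 111, 64, 90) [643.8  99.9  38.   53.6   1.3]
```

View pics/w3.png

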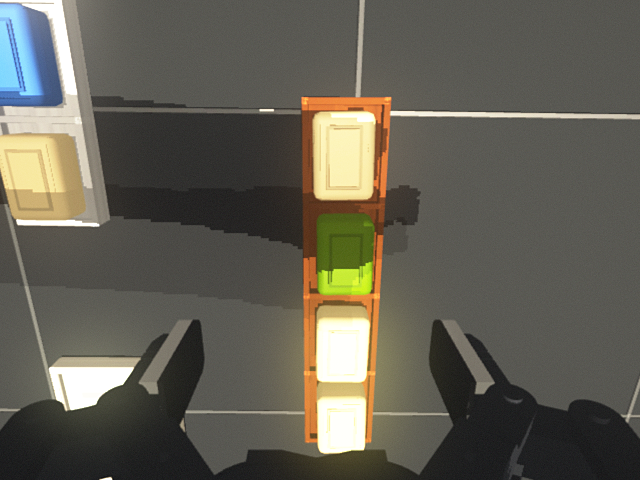

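The previous step was cut by the speed cap. This view shows olive at (346,254), which is about (647.2,34). I'll align, then descend.

{"op": "jog_arm", "data": {"increments": [-0.0125,0.0185,0,0,0,0,0.03,0,0,0,0.03,0,0,0,0.02,0,0,0,0,0,0,0,0,0]}}

```text
clock: 4.33
eef_pos: [646.7, 34.8, 58.9]
tool_rot: [180.0, -0.0, 90.8]
wrist_force: [1.1, 0.4, 0.8]
opening: 85.6
grip_force: 0.0
```

{"op": "jog_arm", "data": {"increments": [0,0,0.015,0,0,0,0.015,0,0,0,0.008,0,0,0,0.005,0,0,0,0,0,0,0,0,0]}}

```text
clock: 4.83
eef_pos: [646.6, 33.8, 14.6]
tool_rot: [-180.0, 0.0, 90.7]
wrist_force: [0.5, 0.4, 0.6]
opening: 85.4
grip_force: 0.0
```

{"op": "jog_arm", "data": {"increments": [0,0,0,0,0,0,0,0,0,0,0,0,0,0,0,0,0,0,0,0,0,0,0,0,0,0,0,0,0,0,0,0,0,0,0,0,0,0,0,0], "jaw": 1}}

```text
clock: 5.67
eef_pos: [647.3, 33.9, 15.4]
tool_rot: [179.9, -0.0, 90.7]
wrist_force: [-0.4, 0.2, 5.1]
opening: 36.5
grip_force: 62.1
```

Gripped. Lift and carry to the dish centre (465,-130.5).

{"op": "jog_arm", "data": {"increments": [0,0,-0.01,0,0,0,-0.025,0,0,0,-0.03,0,0,0,-0.03,0,0,0,0,0]}}

```text
clock: 6.08
eef_pos: [650.1, 33.6, 116.2]
tool_rot: [179.5, -0.1, 90.7]
wrist_force: [0.6, -1.5, 0.6]
opening: 37.0
grip_force: 61.6
```

{"op": "jog_arm", "data": {"increments": [-0.0203,-0.023,0,0,-0.0203,-0.023,0,0,-0.0203,-0.023,0,0,-0.0203,-0.023,0,0,-0.0203,-0.023,0,0,-0.0203,-0.023,0,0,-0.0203,-0.023,0,0,-0.0203,-0.023,0,0,0,0,0,0,0,0,0,0]}}

```text
clock: 6.92
eef_pos: [463.2, -131.7, 109.5]
tool_rot: [-180.0, -0.1, 90.5]
wrist_force: [1.4, 0.4, -0.2]
opening: 36.6
grip_force: 61.5
```

Run:
```python
from t import *
s=bot.sense();print(s["eef_pos"],s["tool_rot"],s["opening"],s["wrist_force"])
c=cal("wrist"); im=camera("wrist"); cv2.imwrite("pics/w4.png",im)
im2=camera("side");cv2.imwrite("pics/s4.png",im2)
cv2.imwrite("pics/c4.png",np.hstack([cv2.resize(im,(400,300)),cv2.resize(im2[180:360,230:470],(400,300))]))
```

```text
[ 463.16297596 -131.66523449  109.49889809] [-1.79986962e+02 -1.04386246e-01  9.05209525e+01] 36.613167284858825 [ 1.40400348  0.38669408 -0.17333145]
```

View pics/c4.png

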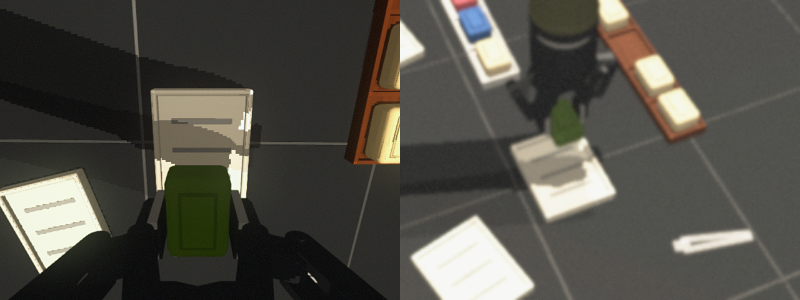

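The olive bar is held level above the dish: bar at (198,210) in the left half, dish at (200,145). Lower it.

{"op": "jog_arm", "data": {"increments": [0.001,0.002,0.03,0,0,0,0.03,0,0,0,0.02,0,0,0,0.008,0,0,0,0.003,0,0,0,0.0,0,0,0,0.0,0]}}

```text
clock: 7.6
eef_pos: [467.9, -129.8, 19.6]
tool_rot: [179.9, 0.0, 90.7]
wrist_force: [-0.7, -0.2, -0.4]
opening: 36.7
grip_force: 61.6
```

{"op": "jog_arm", "data": {"increments": [0,0,0.002,0,0,0,0.0015,0,0,0,0,0,0,0,0,0]}}

```text
clock: 7.93
eef_pos: [467.0, -129.7, 15.6]
tool_rot: [180.0, -0.0, 90.7]
wrist_force: [-0.2, -0.3, -1.0]
opening: 36.9
grip_force: 61.6
```

{"op": "jog_arm", "data": {"increments": [0,0,0,0,0,0,0,0,0,0,0,0,0,0,0,0,0,0,0,0,0,0,0,0,0,0,0,0,0,0,0,0], "jaw": 0}}

```text
clock: 8.6
eef_pos: [466.7, -129.7, 15.2]
tool_rot: [180.0, -0.0, 90.7]
wrist_force: [0.4, -0.5, 0.4]
opening: 85.3
grip_force: 0.0
```

{"op": "jog_arm", "data": {"increments": [0,0,-0.02,0,0,0,-0.035,0,0,0,-0.035,0,0,0,-0.03,0,0.03,0,0,0,0.03,0,0,0,0.03,0,0,0,0.03,0,0,0,0,0,0,0,0,0,0,0]}}

```text
clock: 9.43
eef_pos: [465.0, -8.1, 135.1]
tool_rot: [-180.0, -0.0, 90.9]
wrist_force: [0.2, -0.8, -0.5]
opening: 85.5
grip_force: 0.0
```

Run:
```python
from t import *
s=bot.sense();print(s["eef_pos"],s["tool_rot"],s["opening"])
c=cal("wrist"); im=camera("wrist"); cv2.imwrite("pics/w5.png",im); pickle.dump(c,open("w5.pkl","wb"))
for n in("olive","cream","wood"):
  for b in blobs(masks(im)[n],800,20000): print(n,cv2.boundingRect(b),rect(c,b,36 if n!="wood" else 16))
```

```text
[465.03886242  -8.0710171  135.13399509] [-1.79994903e+02 -5.86580554e-03  9.09420482e+01] 85.54598958090948
olive (291, 353, 51, 72) [ 465.9 -123.7   36.4   63.5    0.8]
cream (526, 327, 93, 77) [ 650.6 -100.2   65.2   65.2  -88. ]
cream (219, 243, 198, 216) [465.3 -91.1 139.6 178.    9.3]
cream (539, 242, 85, 82) [640.7 -35.3  49.2  59.2   0. ]
cream (249, 30, 91, 120) [ 4.502e+02  8.190e+01  5.220e+01  6.280e+01 -3.000e-01]
cream (578, 12, 62, 104) [626.   95.3  34.   56.8  15.6]
cream (30, 0, 217, 117) [372.3 117.7  54.8 115.8  63.8]
wood (512, 0, 128, 387) [6.479e+02 7.000e-01 5.760e+01 2.688e+02 6.000e-01]
```

View pics/w5.png

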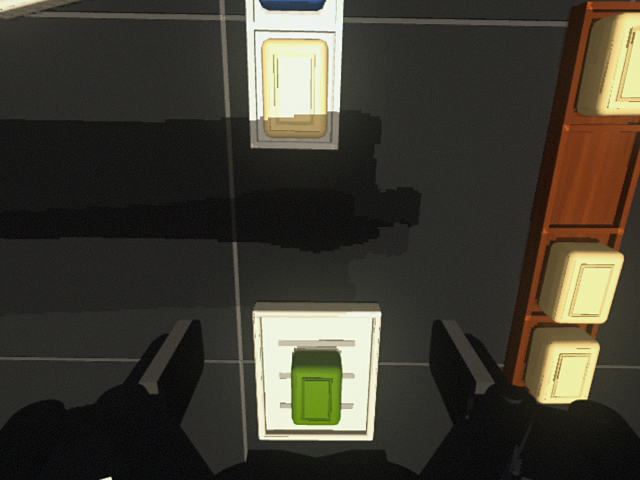

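Olive lies flat in the dish at (317,388). The spare is at (296,88), with its engraved frame at about (298,82), and the empty bay's dividers are at rows 126 and 232.

Run:
```python
from t import *
c=pickle.load(open("w5.pkl","rb"));im=cv2.imread("pics/w5.png")
H,S,V=hsv(im)
m=(H>12)&(H<34)&(S>35); m[:,:255]=0;m[:,335:]=0;m[145:]=0;m[:30]=0
for b in blobs(m,500,20000): print("spare",cv2.boundingRect(b),rect(c,b,36))
print(onplane(c,[(298,82),(295.5,88)],36).round(1)); print("dividers",onplane(c,[(600,126),(580,232)],16).round(1))
c2=pickle.load(open("w2.pkl","rb")); print("spare tri",tri(c,(298,82),c2,(223.8,226.4)).round(1))
print("olive engr",onplane(c,[(318,399)],36).round(1))
```

```text
spare (255, 38, 80, 107) [450.   81.3  46.9  56.6   0.9]
[[452.5  87.3  36. ]
 [451.1  84.1  36. ]]
dividers [[642.6  65.2  16. ]
 [646.2  -5.1  16. ]]
spare tri [453.2  86.7  47.8]
olive engr [[ 467.6 -132.1   36. ]]
```

{"op": "jog_arm", "data": {"increments": [0.031,-0.0045,0,0,0.031,-0.0045,0,0,0.031,-0.0055,0,0,0,0,0.03,0,0,0,0.03,0,0,0,0.015,0,0,0,0,0,0,0,0,0,0,0,0,0]}}

```text
clock: 10.23
eef_pos: [450.7, 82.3, 61.3]
tool_rot: [179.9, -0.0, 90.6]
wrist_force: [-0.0, -0.1, 0.4]
opening: 85.2
grip_force: 0.0
```

{"op": "jog_arm", "data": {"increments": [0.0015,0,0.015,0,0,0,0.015,0,0,0,0.01,0,0,0,0.005,0,0,0,0,0,0,0,0,0]}}

```text
clock: 10.73
eef_pos: [450.0, 84.5, 15.8]
tool_rot: [180.0, -0.0, 90.7]
wrist_force: [0.9, -0.1, -0.7]
opening: 85.9
grip_force: 0.0
```

{"op": "jog_arm", "data": {"increments": [0,0,0,0,0,0,0,0,0,0,0,0,0,0,0,0,0,0,0,0,0,0,0,0,0,0,0,0,0,0,0,0,0,0,0,0,0,0,0,0], "jaw": 1}}

```text
clock: 11.57
eef_pos: [450.2, 84.8, 15.8]
tool_rot: [179.9, -0.0, 90.7]
wrist_force: [-0.5, -0.3, 6.2]
opening: 37.0
grip_force: 61.8
```

{"op": "jog_arm", "data": {"increments": [0,0,-0.01,0,0,0,-0.025,0,0,0,-0.03,0,0,0,-0.03,0,0,0,0,0]}}

```text
clock: 11.98
eef_pos: [453.0, 85.3, 115.7]
tool_rot: [179.5, -0.2, 90.7]
wrist_force: [1.2, 0.1, -0.3]
opening: 36.9
grip_force: 61.2
```

{"op": "jog_arm", "data": {"increments": [-0.0095,0.0326,0,0,-0.0095,0.0326,0,0,-0.0095,0.0326,0,0,-0.0095,0.0326,0,0,-0.0095,0.0326,0,0,-0.0095,0.0326,0,0,0,0,0,0,0,0,0,0,0,0,0,0,0,0,0,0]}}

```text
clock: 12.82
eef_pos: [644.5, 30.6, 110.1]
tool_rot: [-179.9, -0.1, 90.7]
wrist_force: [-0.3, 0.2, -1.9]
opening: 36.9
grip_force: 61.1
```

Run:
```python
from t import *
s=bot.sense();print(s["eef_pos"],s["tool_rot"],s["opening"],s["wrist_force"])
c=cal("wrist"); im=camera("wrist"); cv2.imwrite("pics/w6.png",im); pickle.dump(c,open("w6.pkl","wb"))
```

```text
[644.50126922  30.62902076 110.05356965] [-1.79929159e+02 -5.07450028e-02  9.07397693e+01] 36.86708514925203 [-0.26923415  0.24882252 -1.94526833]
```

View pics/w6.png

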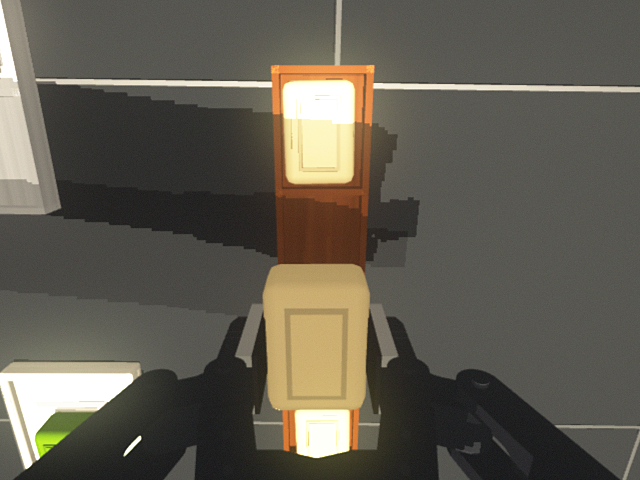

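The spare is held level, with its engraved frame centred at about (317,354). The bay's upper divider is at row 190 and its side rims are at columns 278 and 366.

Run:
```python
from t import *
c=pickle.load(open("w6.pkl","rb"));im=cv2.imread("pics/w6.png")
print("bar top",onplane(c,[(317,354)],130.7).round(1)); print("divider/rims z16",onplane(c,[(322,190),(276,220),(367,220)],16).round(1))
for b in blobs(masks(im)["wood"],3000,60000): print(cv2.boundingRect(b), rect(c,b,16))
```

```text
bar top [[644.2  29.3 130.7]]
divider/rims z16 [[646.7  65.4  16. ]
 [618.6  46.3  16. ]
 [674.9  47.   16. ]]
(271, 65, 104, 209) [6.464e+02 7.290e+01 5.670e+01 1.236e+02 6.000e-01]
```

{"op": "jog_arm", "data": {"increments": [0.0015,0.001,0.03,0,0,0,0.03,0,0,0,0.01,0,0,0,0,0,0,0,0,0,0,0,0,0]}}

```text
clock: 13.37
eef_pos: [647.9, 31.6, 42.2]
tool_rot: [179.8, -0.0, 90.7]
wrist_force: [-0.2, 0.2, -1.2]
opening: 37.0
grip_force: 61.1
```

{"op": "jog_arm", "data": {"increments": [0.0005,-0.001,0.012,0,0,0,0.008,0,0,0,0.004,0,0,0,0.0015,0,0,0,0,0,0,0,0,0]}}

```text
clock: 13.87
eef_pos: [645.5, 32.2, 15.9]
tool_rot: [-179.9, -0.1, 90.7]
wrist_force: [-5.5, 1.0, 10.4]
opening: 37.0
grip_force: 62.3
```

{"op": "jog_arm", "data": {"increments": [0,0,0,0,0,0,0,0,0,0,0,0,0,0,0,0,0,0,0,0,0,0,0,0,0,0,0,0,0,0,0,0], "jaw": 0}}

```text
clock: 14.53
eef_pos: [645.8, 32.0, 14.7]
tool_rot: [-180.0, 0.0, 90.7]
wrist_force: [0.3, 0.1, 0.5]
opening: 85.5
grip_force: 0.0
```

{"op": "jog_arm", "data": {"increments": [0,0,-0.02,0,0,0,-0.035,0,0,0,-0.035,0,0,0,-0.03,0,0.025,-0.025,0,0,0.025,-0.025,0,0,0.025,-0.025,0,0,0,0,0,0,0,0,0,0,0,0,0,0]}}

```text
clock: 15.37
eef_pos: [570.3, 105.7, 135.1]
tool_rot: [179.9, 0.0, 90.7]
wrist_force: [0.0, -0.7, -0.1]
opening: 85.3
grip_force: 0.0
```

Run:
```python
from t import *
c=cal("wrist"); im=camera("wrist"); cv2.imwrite("pics/w7.png",im); s=camera("side");cv2.imwrite("pics/s7.png",s)
cv2.imwrite("pics/c7.png",np.hstack([cv2.resize(im,(480,360)),cv2.resize(s[150:360,230:440],(320,360))]))
```

```text
(no output)
```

View pics/c7.png

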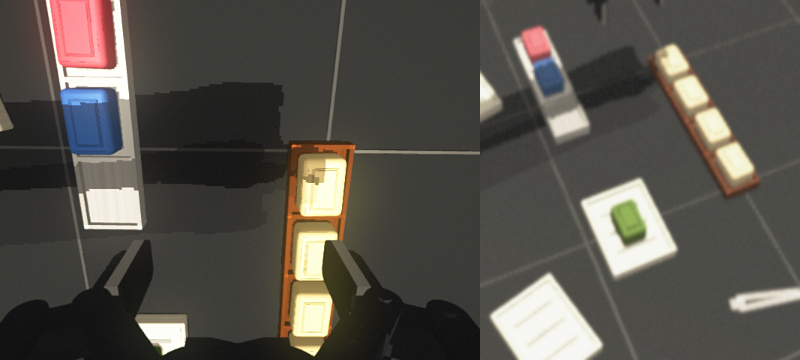

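The set now shows four cream bars, the stock bay is empty and olive lies in the dish. One numeric check from the scene camera, then hand in.

Run:
```python
from t import *
c=cal("scene"); im=camera("scene"); cv2.imwrite("pics/s8.png",im)
H,S,V=hsv(im); m=(H>15)&(H<35)&(S>50)&(S<160)&(V>150)
for b in blobs(m,80,900):
    r=rect(c,b,36)
    if 400<r[0]<700: print(r)
s=bot.sense();print(s["clock"],s["wrist_force"])
```

```text
[645.9 102.2  39.5  57.2   1.4]
[646.6  34.   40.2  57.    3. ]
[ 6.493e+02 -3.590e+01  4.090e+01  5.810e+01  5.000e-01]
[ 650.9 -103.1   41.4   58.3    2.9]
[  550.9 -1002.     57.3   241.6   -15.9]
15.5167 [ 0.3394498  -0.04817162  0.38195026]
```

The new bar's outline matches its neighbours, so it lies flat in the bay.

```bash
python3 -c "
from h import *
print(ticket.finish_job())"
```

```text
the job is handed in; nothing more can be done
None
```

The job is handed in: the olive bar lies flat in the farthest white soap tray, and the stock tray's cream bar fills its place in the guest set; the robot was clear and the clock stood at about 15.5 s of the 54 s allowed.

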